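# Change the tumbler in the washstand holder

### The job

The blue tumbler in the white conical holder has been used: lift it out, stand it upright on the wooden drip tray and let go. Then seat the clean yellow tumbler in the holder, upright and fully home, so that its grey collar rests all round on the holder's rim. Set both down without dropping them, and leave the bottle, the jar and the soap dish where they are.

Things in the scene. Friction and masses are not known exactly. Their poses are not given: they have to be found in the camera images.
- used_tumbler: Used blue tumbler, 110 mm tall, about 0.18 kg, round. Origin: centre of its foot; z up its axis. A solid cone, 42 mm across at the foot, 64 at 55 mm up; then a grey collar 76 mm across, 55 to 61 mm up; then a straight open cup, 57 mm across, wall 3.5, up to 110 mm: grip across this. Starts seated in the holder, origin 9 mm above the holder's (rim 119 mm above the counter).
- clean_tumbler: Clean yellow tumbler, same shape, size and mass as the blue one (110 mm tall; foot 42 mm across; cone to 64 mm at 55 mm up; grey collar 76 mm across, 55 to 61 mm up; cup 57 mm across above it). Origin: centre of its foot; z up its axis. Starts upright on the counter, left or right of the holder.
- holder: White ceramic conical holder fixed to the counter, on a wooden plinth 120 x 120 x 8 mm. Origin: centre of the underside, on the well's axis; z up. Rim 64 mm above the counter, 87 mm across outside. Well: a cone 67 mm across at the rim, the tumbler's taper, 56 mm deep. A tumbler fully home has its collar on the rim, its origin 9 mm above the holder's, and 1.5 mm of play all round.
- tray: Square wooden drip tray, 150 x 150 mm, fixed to the counter. Origin: centre of the underside; z up; x, y parallel to its sides. Flat floor, 134 x 134 mm, 12 mm above the counter; rim 6 mm higher. It lies left or right of the holder, opposite the yellow tumbler.
- bottle: Bystander: loose amber bottle with a white cap and orange label, 54 mm across, 130 mm tall, beyond the holder. Origin: centre of its underside.
- jar: Bystander: loose white cream jar with a brass lid and green label, 76 mm across, 70 mm tall, beyond the holder. Origin: centre of its underside.
- soap_dish: Bystander: loose white dish with a pink bar of soap, 85 x 120 mm and 34 mm tall, beyond the holder, between the bottle and the jar. Origin: centre of its underside.

How it is judged:
On the way, in this order (a step that is already met when the one before it is completed fails the run):
1. the blue tumbler stands upright on the drip tray's floor, let go (x of used_tumbler in the frame of tray between -0.048 and 0.048 m and y of used_tumbler in the frame of tray between -0.048 and 0.048 m and z of used_tumbler in the frame of tray between 0.008 and 0.015 m and angle between used_tumbler's own z axis and vertical below 0.08 rad and linear speed of used_tumbler below 0.03 m/s and angular speed of used_tumbler below 0.3 rad/s and contact force between used_tumbler and the fingers below 0.1 N), for 0.2 s.
2. the yellow tumbler is fully home in the holder, let go (horizontal distance between clean_tumbler and holder below 0.004 m and z of clean_tumbler in the frame of holder between 0.006 and 0.0115 m and angle between clean_tumbler's own z axis and vertical below 0.05 rad and linear speed of clean_tumbler below 0.03 m/s and angular speed of clean_tumbler below 0.3 rad/s and contact force between clean_tumbler and the fingers below 0.1 N), for 0.2 s.
At the end, for the whole second after the job is handed in: Blue tumbler on the tray's floor (foot within 48 mm of the tray's centre along each side, 8-15 mm above its underside, tilt < 0.08 rad); yellow one home in the holder (axis within 4 mm, foot 6-11.5 mm above its underside, tilt < 0.05 rad); both at rest and let go (all of step 1 and all of step 2); the robot touches nothing.
It fails at once if the bottle is shifted by more than 25 mm or tipped (distance of bottle from where it was at the start of the episode above 0.025 m or angle between bottle's own z axis and vertical above 0.35 rad).
It fails at once if the jar is shifted by more than 25 mm or tipped (distance of jar from where it was at the start of the episode above 0.025 m or angle between jar's own z axis and vertical above 0.35 rad).
It fails at once if the soap dish is shifted by more than 25 mm or tipped (distance of soap_dish from where it was at the start of the episode above 0.025 m or angle between soap_dish's own z axis and vertical above 0.35 rad).
It fails at once if the blue tumbler is dropped: it falls free of the fingers faster than 0.7 m/s (a fall of about 25 mm) (linear speed of used_tumbler above 0.7 m/s and contact force between used_tumbler and the fingers below 0.05 N).
It fails at once if the yellow tumbler is dropped: it falls free of the fingers faster than 0.7 m/s (a fall of about 25 mm) (linear speed of clean_tumbler above 0.7 m/s and contact force between clean_tumbler and the fingers below 0.05 N).
It also fails if it takes over 72 s, if anything falls off the work surface, if the arm or the gripper's body presses on something with over 40 N, if the wrist force passes 120 N, or if a joint passes its speed limit or range.

### The arm

A 6-joint arm with a two-finger parallel gripper is mounted at the origin on the work surface. World frame = base frame: x ahead of the robot, y to its left, z up, the work surface at z = 0. Lengths are in m, angles in rad, forces in N, time in s.
With the tool pointing down it reaches from about 0.4 to 0.925 m from the base axis. Payload 12.5 kg.
Tool frame: the origin (TCP) lies between the finger pads; the fingertips stand 17 mm ahead of it and the grasp point (between the pads) lies 2 mm behind it (bot.tcp_to_tips is the distance from the TCP to the fingertips, in m); z points along the fingers, y is the line along which they close (so a half turn about z gives the same grasp; the last joint's range is limited). The gripper opens to 95 mm and grips with 3 to 60 N. Pads are 20 mm wide; open, the fingers measure 119 mm over their backs; the gripper's body (75 mm by 180 mm) begins 59 mm behind the grasp point.
Start: joints at [-1.215, 0.491, 1.559, -0, 1.092, -0.106], TCP at [0.278, -0.56, 0.232] pointing down, gripper open.
Joint ranges: [-3.1, 3.1], [-0.84, 2.19], [0.05, 2.79], [-1.13, 4.28], [0.06, 2.93], [-2.69, 2.69]. Speed limits (rad/s): [2.22, 2.22, 2.79, 3.14, 3.14, 3.14].

### API

Orientations are given as a rotation vector (axis times angle).
In Python, from bench import get_obs, cams, sign_off, bot gives the robot as it stands.
- The arm moves only by the shell command python3 -m pendant 'ROWS'. ROWS is JSON, a list of rows, each a list of 3 entries, a list of its own where there are three numbers: the shift along the world's x, y, z in mm, then the turn, a rotation vector about the world's x, y, z in degrees, then the closure, from -1 (fully open) to 1 (shut). In form: [[[dx, dy, dz], [ax, ay, az], jaw], ...]. A call has 1 to 5 rows; each row shifts and turns the commanded pose from where the row before left it; what a row does not reach is not made up. A row lasts 1/10 s, in which the tool goes at most 50 mm and 8.59 degrees, less where a joint would pass 70% of its speed; a pose out of reach is approached as far as the arm can. A call with a gripper value outside its range is refused whole. The fingers move at their own pace and stop on an object; the grip force is fixed at half the most. Time passes only in rows, so rows that do not move let the fingers close. It gives the time, the measured TCP pose, the force, the opening and the grip force at its end, in the units of the state.
- get_obs(): the state, without advancing time (a new reading comes with each control period).
- cams.read_camera(name): name is "scene" or "top"; returns a dict with "frame" (480x640x3 uint8, red, green, blue), "z_map" (480x640 float32, m along the optical axis (not along the pixel's ray), 0 where there is no reading), "mtx" (3x3 intrinsics, pixels), "position" and "orientation" of the camera in the world. Camera axes: x right, y down, z forward; pixel columns grow to the right and rows downward; lengths in m; the calibration is good to about 2 mm. A picture is of the moment at which its call begins.
- sign_off(): hands the job in; it is judged then, once.
The state is a dict: "clock": time; "joint_positions": joint angles; "qvel": joint speeds; "tau": joint torques, N m; "eef_pos": TCP position; "tool_rot": TCP orientation; "contact_force": force on the tool from outside, world axes, zero at the start; "moment": the same for the moment, N m; "opening": finger opening in m; "gripper_force": force on a finger pad.
Only numpy, scipy, OpenCV 4.12 (cv2) and the standard library are available. Lean on these libraries where they do the work, as an engineer would, in place of code of your own. Each camera call takes 0.05 s, during which the arm holds its last target. There are 200 camera calls.

## Working session

There is one attempt and no reset: what is moved stays moved. The work goes in short steps, Python scripts to look and compute and a shell command to move; the robot and the scene stay as the last step left them, time stands still between calls to the robot, and variables do not carry over. Pictures are saved under pics/ and viewed, at most 10 in all, crops included, and the job is handed in when it is done.

```bash
mkdir -p pics; ls
cat > h.py <<'E'
import numpy as np,cv2
from bench import get_obs,cams,sign_off,bot
from scipy.spatial.transform import Rotation as R
def cap(n):
    c=cams.read_camera(n); o=np.array(c["orientation"],float)
    c["R"]=o if o.shape==(3,3) else (R.from_rotvec(o).as_matrix() if o.size==3 else R.from_quat(o).as_matrix())
    return c
def pts(c):
    z=c["z_map"];v,u=np.mgrid[:480,:640];K=c["mtx"]
    p=np.stack([(u-K[0,2])/K[0,0]*z,(v-K[1,2])/K[1,1]*z,z],-1)
    return p@c["R"].T+np.array(c["position"])
E
python3 - <<'E'
from h import *
ims=[]
for n in("scene","top"):
    c=cap(n);print(n,c["orientation"],c["position"],c["mtx"].tolist())
    cv2.imwrite(f"pics/{n}0.png",c["frame"][...,::-1]);np.savez(f"{n}0.npz",f=c["frame"],P=pts(c),R=c["R"],p=c["position"],K=c["mtx"],z=c["z_map"])
    P=pts(c);print(P[240,320],P[400,320])
o=get_obs();print(o["clock"],o["eef_pos"],o["tool_rot"],o["opening"],o["contact_force"])
E
```

```text
pics
scene [-1.9961316  -1.76628825  0.54116906] [ 1.089155   -0.0474137   0.80007198] [[548.6789391139229, 0.0, 323.6663370585156], [0.0, 548.6789391139229, 235.60712925061793], [0.0, 0.0, 1.0]]
[ 0.5840078  -0.00442866  0.01239276] [ 8.51692331e-01 -3.54024941e-02  7.26991951e-04]
top [-2.13061281  2.08851914 -0.21035547] [ 0.40183174 -0.01779692  0.92842858] [[504.07192758571625, 0.0, 323.533769715719], [0.0, 504.07192758571625, 234.95866917581122], [0.0, 0.0, 1.0]]
[ 0.57175937 -0.00375605  0.07154066] [ 0.29879008 -0.00888635  0.00053759]
0.1 [ 0.27841255 -0.55933803  0.23113409] [-3.05728219e+00 -7.18740998e-01  1.98241393e-04] 0.09498654039159486 [-0.79289557  0.98258938 -0.22978084]
```

View pics/scene0.png

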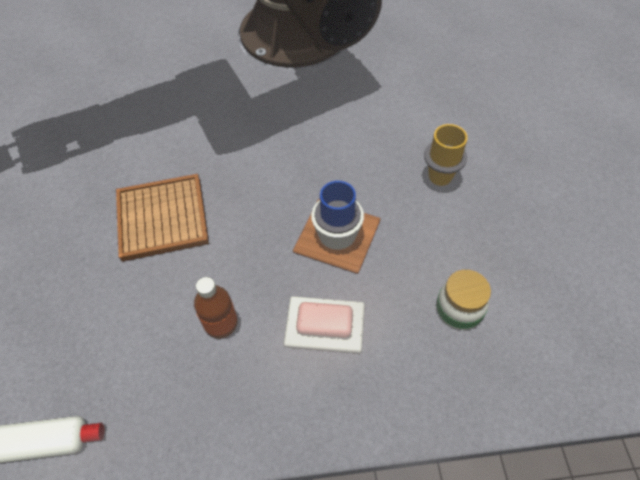

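View pics/top0.png

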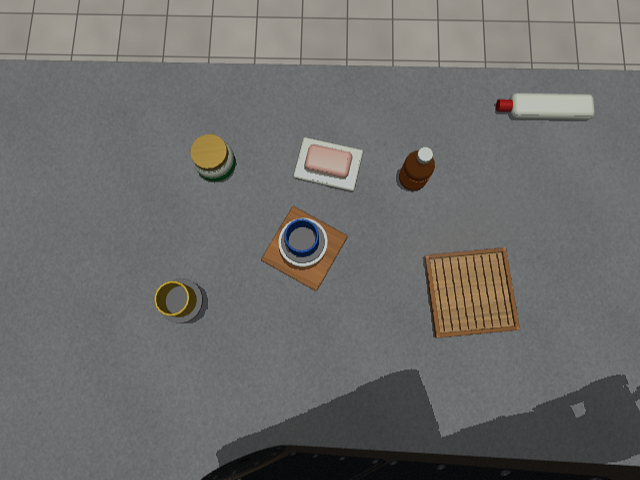

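The scene view shows the blue cup's rim centred near (338,194), the yellow's near (450,138), and the tray centred near (161,217). In the top view they are near (302,238), (173,299) and (472,292). The bottle, dish and jar are beyond the holder. Next I triangulate and check against depth.

```bash
cat >> h.py <<'E'
from scipy.optimize import least_squares
def tri(vs):
    A=[];b=[]
    for c,(u,v) in vs:
        d=c["R"]@np.array([(u-c["K"][0,2])/c["K"][0,0],(v-c["K"][1,2])/c["K"][1,1],1]);d/=np.linalg.norm(d)
        M=np.eye(3)-np.outer(d,d);A.append(M);b.append(M@np.array(c["p"]))
    A=np.vstack(A);b=np.hstack(b);x=np.linalg.lstsq(A,b,rcond=None)[0];return x,np.linalg.norm(A@x-b)
def circ(q):
    r=least_squares(lambda s:np.hypot(q[:,0]-s[0],q[:,1]-s[1])-s[2],[*q.mean(0)[:2],.03],loss='soft_l1',f_scale=.001);return r.x
E
python3 - <<'E'
from h import *
S,T=[dict(np.load(n+"0.npz")) for n in("scene","top")]
for n,a,b in(("blue",(338,194),(302,238)),("yel",(450,138),(173,299))):print(n,tri([(S,a),(T,b)]))
def hsv(c):return cv2.cvtColor(c["f"],cv2.COLOR_RGB2HSV)
for nm,c in(("S",S),("T",T)):
    P=c["P"];H=hsv(c)
    for n,x0,lo,hi in(("blue",tri([(S,(338,194)),(T,(302,238))])[0],100,130),("yel",tri([(S,(450,138)),(T,(173,299))])[0],18,35)):
        near=np.hypot(P[...,0]-x0[0],P[...,1]-x0[1])<.07
        m=near&(H[...,0]>=lo)&(H[...,0]<=hi)&(H[...,1]>120)
        zt=np.percentile(P[m][:,2],95);k=near&(abs(P[...,2]-zt)<.004)
        q=P[k];print(nm,n,"top z",zt,"circ",circ(q),len(q),"minmax",q.min(0)[:2],q.max(0)[:2])
        if n=="blue":
            k=near&(abs(P[...,2]-.064)<.003);print("  holder rim region",circ(P[k]),k.sum())
            k=near&(abs(P[...,2]-.07)<.003);print("  collar",circ(P[k]),k.sum())
        else:
            k=near&(abs(P[...,2]-.061)<.003);print("  collar",circ(P[k]),k.sum())
# bystander heights/extent, tray
print("tray corners")
cs=[(118,188),(200,176),(208,243),(124,258)]
for u,v in cs:print("S",S["P"][v,u])
for u,v in[(425,256),(505,249),(519,330),(435,336)]:print("T",T["P"][v,u],)
for pa,pb in(((118,188),(435,336)),): pass
P=T["P"];H=hsv(T);m=np.zeros((480,640),bool);m[235:345,415:530]=1
m&=(P[...,2]>.006)&(P[...,2]<.03)&(H[...,1]>70)
r=cv2.minAreaRect(P[m][:,:2].astype(np.float32)*1000);print("tray T",r)
P=S["P"];H=hsv(S);m=np.zeros((480,640),bool);m[165:265,105:215]=1
m&=(P[...,2]>.006)&(P[...,2]<.03)&(H[...,1]>70)
print("tray S",cv2.minAreaRect(P[m][:,:2].astype(np.float32)*1000),np.percentile(P[m][:,2],[5,50,95]))
for n,(u,v) in dict(bcap=(425,154),soap=(328,160),jar=(209,150)).items():print(n,T["P"][v,u])
E
```

```text
blue (array([0.5664499 , 0.02669635, 0.11285659]), np.float64(0.0018920688870009768))
yel (array([0.46290453, 0.2347587 , 0.10160558]), np.float64(0.0011732340761552867))
S blue top z 0.12073270849033424 circ [0.57235591 0.02592741 0.02653079] 246 minmax [ 0.54327047 -0.00205538] [0.60042994 0.05410375]
  holder rim region [0.57097902 0.02617898 0.04082468] 350
  collar [0.57741244 0.02534775 0.03035939] 580
S yel top z 0.11086760080776677 circ [0.46613791 0.2330509  0.02646116] 235 minmax [0.43436463 0.20534557] [0.49433705 0.26049459]
  collar [0.46594936 0.23311639 0.03316091] 401
T blue top z 0.12068490616959592 circ [0.57057834 0.02664664 0.0264677 ] 209 minmax [ 0.54276052 -0.00113942] [0.59883134 0.05480345]
  holder rim region [0.57153731 0.02693259 0.04077087] 353
  collar [0.56161171 0.02386773 0.02587881] 904
T yel top z 0.1116854509658936 circ [0.46463258 0.23390312 0.02648153] 237 minmax [0.43648073 0.20610531] [0.49310373 0.26229594]
  collar [0.46223413 0.224474   0.02622594] 849
tray corners
S [ 0.42935908 -0.35634736  0.01776501]
S [ 0.40412367 -0.21190876 -0.00114926]
S [ 0.55886783 -0.19676066  0.00179515]
S [ 0.57687383 -0.33611365  0.0104638 ]
T [ 0.55635929 -0.1954288   0.01771719]
T [ 0.57182651 -0.34128732  0.01984934]
T [ 0.42716592 -0.36517523  0.00144561]
T [ 0.41328389 -0.21076688  0.01476208]
tray T ((493.894775390625, -277.1248779296875), (149.1102294921875, 150.4605255126953), 6.637024879455566)
tray S ((495.2151184082031, -278.07122802734375), (154.55099487304688, 149.9858856201172), 6.786003112792969) [0.01022298 0.01324922 0.01928183]
bcap [ 0.70969917 -0.17684068  0.13127666]
soap [ 0.73157445 -0.01476513  0.0352631 ]
jar [0.73386215 0.20033824 0.06982132]
```

Measured: blue and holder axis at (0.571, 0.026) with top z 0.120, and yellow at (0.465, 0.234) with top 0.111. The tray centre is at (0.4945, -0.2775). All of these agree with the stated sizes. I'm moving above the blue tumbler now.

```bash
python3 -m pendant '[[[11,22,0],[0,0,0],-1],[[22,44,0],[0,0,0],-1],[[22,44,0],[0,0,0],-1],[[22,44,0],[0,0,0],-1],[[22,44,0],[0,0,0],-1]]'
python3 -m pendant '[[[22,44,0],[0,0,0],-1],[[22,44,0],[0,0,0],-1],[[22,44,0],[0,0,0],-1],[[22,44,0],[0,0,0],-1],[[22,44,0],[0,0,0],-1]]'
python3 -m pendant '[[[22,44,0],[0,0,0],-1],[[22,44,0],[0,0,0],-1],[[22,44,0],[0,0,0],-1],[[11,22,0],[0,0,0],-1],[[0,0,0],[0,0,0],-1]]'
```

```text
clock: 0.6
eef_pos: [0.3779, -0.3597, 0.2315]
tool_rot: [-3.058, -0.718, 0.0]
contact_force: [0.5, 0.1, 0.5]
opening: 0.0953
gripper_force: 0.0
clock: 1.1
eef_pos: [0.488, -0.1396, 0.2316]
tool_rot: [3.058, 0.719, -0.0]
contact_force: [2.0, -1.1, 0.5]
opening: 0.0953
gripper_force: 0.0
clock: 1.6
eef_pos: [0.5652, 0.0152, 0.2311]
tool_rot: [-3.057, -0.724, 0.0]
contact_force: [0.5, 0.4, -0.3]
opening: 0.095
gripper_force: 0.0
```

```bash
python3 -m pendant '[[[6,11,0],[0,0,0],-1],[[0,0,-30],[0,0,0],-1],[[0,0,-35],[0,0,0],-1],[[0,0,-35],[0,0,0],-1],[[0,0,-20],[0,0,0],-1]]'
python3 -m pendant '[[[0,0,-16],[0,0,0],-1],[[0,0,0],[0,0,0],-1],[[0,0,0],[0,0,0],-1]]'
python3 - <<'E'
from h import *
for n in("scene",):
    c=cap(n);cv2.imwrite(f"pics/{n}1.png",cv2.resize(c["frame"][140:280,240:440,::-1],None,fx=4,fy=4))
E
```

```text
clock: 2.1
eef_pos: [0.5695, 0.0227, 0.1093]
tool_rot: [-3.058, -0.716, 0.004]
contact_force: [-0.7, 0.4, 0.5]
opening: 0.0949
gripper_force: 0.0
clock: 2.4
eef_pos: [0.5706, 0.0229, 0.096]
tool_rot: [3.059, 0.717, -0.0]
contact_force: [-0.7, 0.6, 0.1]
opening: 0.0951
gripper_force: 0.0
```

View pics/scene1.png

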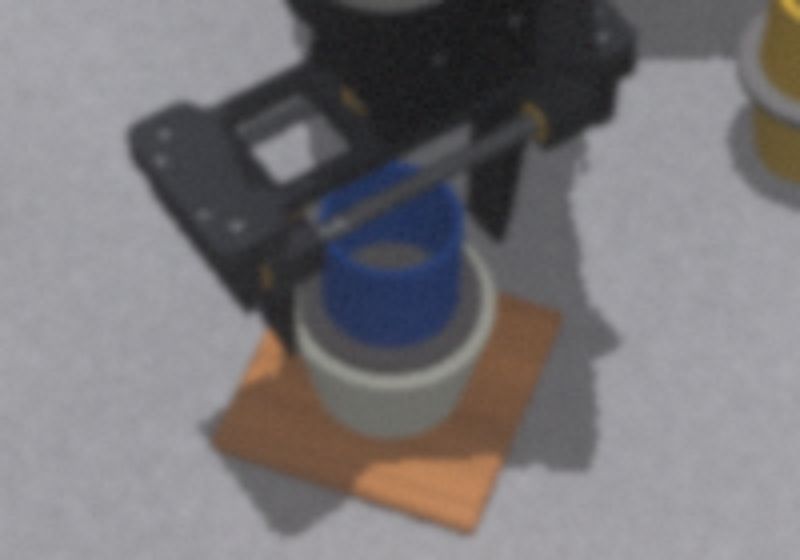

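The crop shows the fingers on both sides of the cup, at about (280,310) and (495,190), and above the collar. I'm making a small y correction and then closing.

```bash
python3 -m pendant '[[[0,3,0],[0,0,0],-1],[[0,0,0],[0,0,0],-1],[[0,0,0],[0,0,0],0],[[0,0,0],[0,0,0],0.4],[[0,0,0],[0,0,0],1]]'
python3 -m pendant '[[[0,0,0],[0,0,0],1],[[0,0,0],[0,0,0],1],[[0,0,0],[0,0,0],1]]'
```

```text
clock: 2.95
eef_pos: [0.5705, 0.0265, 0.0958]
tool_rot: [3.058, 0.719, 0.0]
contact_force: [-0.5, 0.3, 0.1]
opening: 0.0765
gripper_force: 0.0
clock: 3.25
eef_pos: [0.5705, 0.0264, 0.0956]
tool_rot: [3.058, 0.719, 0.0]
contact_force: [0.0, 0.2, -0.4]
opening: 0.0572
gripper_force: 30.0
```

Gripped at 57 mm. Lifting slowly at first.

```bash
python3 -m pendant '[[[0,0,3],[0,0,0],1],[[0,0,6],[0,0,0],1],[[0,0,10],[0,0,0],1],[[0,0,15],[0,0,0],1],[[0,0,20],[0,0,0],1]]'
python3 -m pendant '[[[0,0,20],[0,0,0],1],[[0,0,15],[0,0,0],1],[[0,0,6],[0,0,0],1],[[0,0,0],[0,0,0],1]]'
```

```text
clock: 3.75
eef_pos: [0.5702, 0.0265, 0.1504]
tool_rot: [-3.058, -0.719, 0.001]
contact_force: [-0.0, -0.5, -1.1]
opening: 0.0571
gripper_force: 30.0
clock: 4.15
eef_pos: [0.5707, 0.0265, 0.1917]
tool_rot: [3.058, 0.719, 0.003]
contact_force: [0.2, -0.3, -3.1]
opening: 0.0573
gripper_force: 30.0
```

```bash
python3 -m pendant '[[[-3,-12,0],[0,0,0],1],[[-6,-24,0],[0,0,0],1],[[-9,-36,0],[0,0,0],1],[[-9,-36,0],[0,0,0],1],[[-9,-36,0],[0,0,0],1]]'
python3 -m pendant '[[[-9,-36,0],[0,0,0],1],[[-9,-36,0],[0,0,0],1],[[-9,-36,0],[0,0,0],1],[[-7,-28,0],[0,0,0],1],[[-4,-16,0],[0,0,0],1]]'
python3 -m pendant '[[[-2,-8,0],[0,0,0],1],[[0,0,0],[0,0,0],1],[[0,0,0],[0,0,0],1]]'
python3 - <<'E'
from h import *
c=cap("scene");cv2.imwrite("pics/scene2.png",cv2.resize(c["frame"][100:300,60:320,::-1],None,fx=3,fy=3))
P=pts(c);H=cv2.cvtColor(c["frame"],cv2.COLOR_RGB2HSV);m=(H[...,0]>100)&(H[...,0]<130)&(H[...,1]>120);print(P[m].min(0),P[m].max(0),m.sum())
c=cap("top");P=pts(c);H=cv2.cvtColor(c["frame"],cv2.COLOR_RGB2HSV);m=(H[...,0]>100)&(H[...,0]<130)&(H[...,1]>120);print(P[m].min(0),P[m].max(0),m.sum())
E
```

```text
clock: 4.65
eef_pos: [0.5333, -0.1193, 0.1897]
tool_rot: [-3.057, -0.719, 0.002]
contact_force: [0.1, -0.4, -1.6]
opening: 0.0572
gripper_force: 30.0
clock: 5.15
eef_pos: [0.4951, -0.2719, 0.1897]
tool_rot: [-3.058, -0.716, 0.002]
contact_force: [-0.0, -0.4, -1.5]
opening: 0.0574
gripper_force: 30.0
clock: 5.45
eef_pos: [0.4946, -0.2767, 0.1905]
tool_rot: [-3.058, -0.72, 0.0]
contact_force: [-0.9, 0.2, -2.4]
opening: 0.0574
gripper_force: 30.0
[ 0.46719376 -0.33290599  0.10809244] [ 1.089155   -0.0474137   0.80007198] 2236
[ 0.34435691 -0.22635198  0.28521531] [ 0.49051657 -0.08729946  0.66605194] 20
```

View pics/scene2.png

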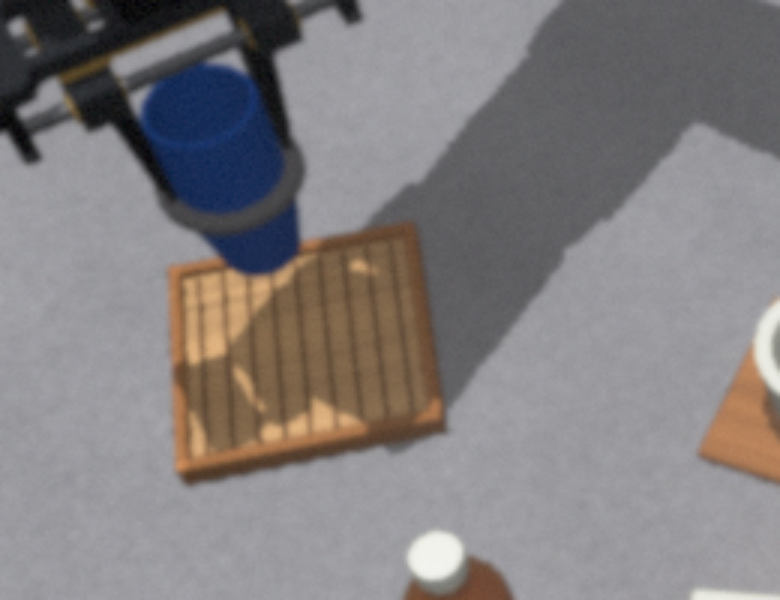

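The blue tumbler hangs upright above the tray. Its foot is near (265,265) in the crop and z is about 0.105. Lowering.

```bash
python3 -m pendant '[[[0,0,-10],[0,0,0],1],[[0,0,-20],[0,0,0],1],[[0,0,-22],[0,0,0],1],[[0,0,-18],[0,0,0],1],[[0,0,-10],[0,0,0],1]]'
python3 -m pendant '[[[0,0,-4],[0,0,0],1],[[0,0,-2],[0,0,0],1],[[0,0,-1],[0,0,0],1],[[0,0,0],[0,0,0],1],[[0,0,0],[0,0,0],1]]'
```

```text
clock: 6.05
eef_pos: [0.4942, -0.2766, 0.1088]
tool_rot: [-3.057, -0.72, 0.002]
contact_force: [0.1, 0.6, -2.2]
opening: 0.0574
gripper_force: 30.0
clock: 6.55
eef_pos: [0.4947, -0.2776, 0.1042]
tool_rot: [3.057, 0.719, 0.001]
contact_force: [-0.0, 0.8, -1.9]
opening: 0.0578
gripper_force: 30.0
```

```bash
python3 -m pendant '[[[0,0,-1],[0,0,0],1],[[0,0,-1],[0,0,0],1],[[0,0,0],[0,0,0],1]]';python3 -m pendant '[[[0,0,-1],[0,0,0],1],[[0,0,0],[0,0,0],1],[[0,0,0],[0,0,0],1]]'
```

```text
clock: 6.85
eef_pos: [0.4945, -0.2775, 0.1016]
tool_rot: [3.058, 0.719, -0.0]
contact_force: [-0.4, -0.8, -2.2]
opening: 0.0575
gripper_force: 30.0
clock: 7.15
eef_pos: [0.4945, -0.2775, 0.1006]
tool_rot: [-3.058, -0.719, 0.0]
contact_force: [-0.1, -0.7, -1.9]
opening: 0.0574
gripper_force: 30.0
```

```bash
python3 -m pendant '[[[0,0,-1],[0,0,0],1],[[0,0,0],[0,0,0],1],[[0,0,0],[0,0,0],1]]';python3 -m pendant '[[[0,0,-0.5],[0,0,0],1],[[0,0,0],[0,0,0],1],[[0,0,0],[0,0,0],1]]'; python3 -m pendant '[[[0,0,-0.5],[0,0,0],1],[[0,0,0],[0,0,0],1],[[0,0,0],[0,0,0],1]]'
```

```text
clock: 7.45
eef_pos: [0.4945, -0.2775, 0.0996]
tool_rot: [3.058, 0.719, -0.0]
contact_force: [1.3, 0.2, -1.5]
opening: 0.0573
gripper_force: 30.0
clock: 7.75
eef_pos: [0.4945, -0.2775, 0.0992]
tool_rot: [3.058, 0.719, -0.0]
contact_force: [0.6, 0.2, -1.9]
opening: 0.0573
gripper_force: 30.0
clock: 8.05
eef_pos: [0.4945, -0.2775, 0.0986]
tool_rot: [3.058, 0.719, 0.0]
contact_force: [-0.2, 0.3, -2.9]
opening: 0.0576
gripper_force: 30.0
```

```bash
python3 -m pendant '[[[0,0,-0.5],[0,0,0],1],[[0,0,0],[0,0,0],1],[[0,0,0],[0,0,0],1]]';python3 -m pendant '[[[0,0,-0.5],[0,0,0],1],[[0,0,0],[0,0,0],1],[[0,0,0],[0,0,0],1]]'
```

```text
clock: 8.35
eef_pos: [0.4946, -0.2775, 0.0986]
tool_rot: [3.058, 0.719, 0.0]
contact_force: [-1.5, 1.3, 6.6]
opening: 0.0573
gripper_force: 30.0
clock: 8.65
eef_pos: [0.4946, -0.2776, 0.0986]
tool_rot: [3.058, 0.719, 0.001]
contact_force: [-3.0, 1.9, 12.1]
opening: 0.0574
gripper_force: 30.0
```

Contact is at 0.0986, as predicted. I release, then rise.

```bash
python3 -m pendant '[[[0,0,0.5],[0,0,0],1],[[0,0,0],[0,0,0],0.2],[[0,0,0],[0,0,0],-0.4],[[0,0,0],[0,0,0],-1],[[0,0,0],[0,0,0],-1]]'
python3 -m pendant '[[[0,0,0],[0,0,0],-1],[[0,0,0],[0,0,0],-1],[[0,0,0],[0,0,0],-1]]'
python3 -m pendant '[[[0,0,10],[0,0,0],-1],[[0,0,30],[0,0,0],-1],[[0,0,40],[0,0,0],-1],[[0,0,40],[0,0,0],-1],[[0,0,16],[0,0,0],-1]]'
```

```text
clock: 9.15
eef_pos: [0.4945, -0.2776, 0.098]
tool_rot: [3.058, 0.719, -0.0]
contact_force: [-0.4, -0.2, 0.6]
opening: 0.0758
gripper_force: 0.0
clock: 9.45
eef_pos: [0.4945, -0.2775, 0.0981]
tool_rot: [3.058, 0.719, -0.0]
contact_force: [-0.4, -0.2, 0.2]
opening: 0.0938
gripper_force: 0.0
clock: 9.95
eef_pos: [0.4952, -0.278, 0.2387]
tool_rot: [3.054, 0.718, 0.006]
contact_force: [0.2, 0.1, -0.1]
opening: 0.0951
gripper_force: 0.0
```

```bash
python3 -m pendant '[[[0,16,0],[0,0,0],-1],[[0,32,0],[0,0,0],-1],[[-3,45,0],[0,0,0],-1],[[-3,45,0],[0,0,0],-1],[[-3,45,0],[0,0,0],-1]]'
python3 -m pendant '[[[-3,45,0],[0,0,0],-1],[[-3,45,0],[0,0,0],-1],[[-3,45,0],[0,0,0],-1],[[-3,45,0],[0,0,0],-1],[[-3,45,0],[0,0,0],-1]]'
python3 -m pendant '[[[-3,45,0],[0,0,0],-1],[[-3,35,0],[0,0,0],-1],[[0,20,0],[0,0,0],-1],[[0,4,0],[0,0,0],-1],[[0,0,0],[0,0,0],-1]]'
python3 - <<'E'
from h import *
c=cap("scene");cv2.imwrite("pics/scene3.png",c["frame"][...,::-1])
P=pts(c);H=cv2.cvtColor(c["frame"],cv2.COLOR_RGB2HSV)
for n,x0 in(("blue",(.4945,-.2775,.122)),("yel",(.465,.2335,.110)),("holder",(.571,.0265,.064))):
    k=(np.hypot(P[...,0]-x0[0],P[...,1]-x0[1])<.06)&(abs(P[...,2]-x0[2])<.0035);print(n,circ(P[k]),k.sum(),np.median(P[k],0))
E
```

```text
clock: 10.45
eef_pos: [0.4842, -0.0921, 0.2333]
tool_rot: [-3.057, -0.718, 0.002]
contact_force: [0.8, -0.5, 0.8]
opening: 0.0953
gripper_force: 0.0
clock: 10.95
eef_pos: [0.4689, 0.1328, 0.2334]
tool_rot: [-3.058, -0.719, 0.002]
contact_force: [0.5, -0.3, 0.4]
opening: 0.0953
gripper_force: 0.0
clock: 11.45
eef_pos: [0.4636, 0.2348, 0.2335]
tool_rot: [3.057, 0.721, -0.002]
contact_force: [-0.6, -0.6, -0.7]
opening: 0.0947
gripper_force: 0.0
blue [ 0.49619123 -0.27680192  0.02644867] 272 [ 0.49579124 -0.27775669  0.12199747]
yel [0.46630696 0.23300677 0.02652361] 247 [0.46746667 0.23317794 0.11011147]
holder [0.57314544 0.02588334 0.03833434] 789 [0.5716794  0.0267049  0.06451711]
```

View pics/scene3.png

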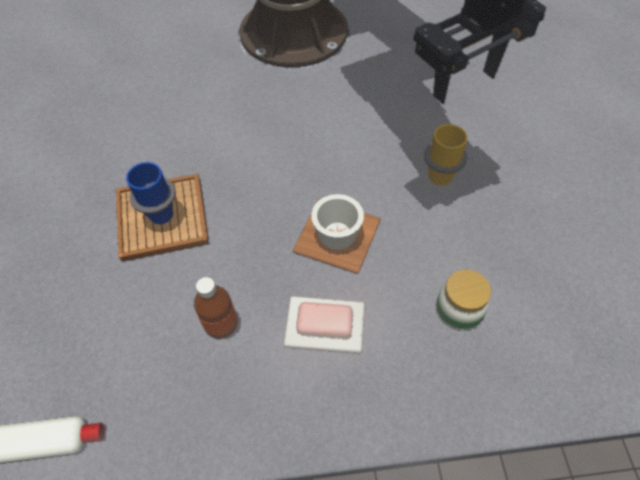

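Blue stands upright on the tray at (150,185), the holder at (338,225) is empty and the bystanders haven't moved. I'm descending on the yellow tumbler.

```bash
python3 -m pendant '[[[1,-1,-10],[0,0,0],-1],[[0,0,-30],[0,0,0],-1],[[0,0,-35],[0,0,0],-1],[[0,0,-30],[0,0,0],-1],[[0,0,-22],[0,0,0],-1]]'
python3 -m pendant '[[[0,0,-14],[0,0,0],-1],[[0,0,-6],[0,0,0],-1],[[0,0,0],[0,0,0],-1],[[0,0,0],[0,0,0],-1]]'
```

```text
clock: 12.0
eef_pos: [0.4649, 0.232, 0.1049]
tool_rot: [3.059, 0.716, -0.003]
contact_force: [0.3, 0.4, 0.2]
opening: 0.0951
gripper_force: 0.0
clock: 12.4
eef_pos: [0.4658, 0.2331, 0.0876]
tool_rot: [3.058, 0.718, 0.001]
contact_force: [1.3, -0.3, -1.1]
opening: 0.0951
gripper_force: 0.0
```

```bash
python3 -m pendant '[[[0,0,0],[0,0,0],0],[[0,0,0],[0,0,0],0.25],[[0,0,0],[0,0,0],0.35],[[0,0,0],[0,0,0],0.5],[[0,0,0],[0,0,0],1]]'
python3 -m pendant '[[[0,0,0],[0,0,0],1],[[0,0,0],[0,0,0],1],[[0,0,0],[0,0,0],1],[[0,0,0],[0,0,0],1]]'
python3 -m pendant '[[[0,0,5],[0,0,0],1],[[0,0,12],[0,0,0],1],[[0,0,22],[0,0,0],1],[[0,0,25],[0,0,0],1],[[0,0,22],[0,0,0],1]]'
python3 -m pendant '[[[0,0,12],[0,0,0],1],[[0,0,4],[0,0,0],1],[[0,0,0],[0,0,0],1]]'
```

```text
clock: 12.9
eef_pos: [0.4655, 0.2335, 0.0873]
tool_rot: [3.058, 0.719, 0.0]
contact_force: [-0.0, 0.7, 0.6]
opening: 0.0606
gripper_force: 0.0
clock: 13.3
eef_pos: [0.4655, 0.2335, 0.0872]
tool_rot: [3.058, 0.719, 0.0]
contact_force: [0.5, -0.8, 3.3]
opening: 0.0577
gripper_force: 30.0
clock: 13.8
eef_pos: [0.4654, 0.2334, 0.175]
tool_rot: [3.058, 0.719, 0.001]
contact_force: [1.1, 0.5, -2.1]
opening: 0.0576
gripper_force: 30.0
clock: 14.1
eef_pos: [0.4654, 0.2334, 0.1893]
tool_rot: [3.058, 0.719, 0.001]
contact_force: [0.4, -0.2, -2.1]
opening: 0.0577
gripper_force: 30.0
```

```bash
python3 -m pendant '[[[5,-10,0],[0,0,0],1],[[10,-20,0],[0,0,0],1],[[15,-29,0],[0,0,0],1],[[17,-33,0],[0,0,0],1],[[17,-33,0],[0,0,0],1]]'
python3 -m pendant '[[[16,-32,0],[0,0,0],1],[[14,-28,0],[0,0,0],1],[[8,-16,0],[0,0,0],1],[[3.5,-6,0],[0,0,0],1],[[0,0,0],[0,0,0],1]]'
python3 -m pendant '[[[0,0,0],[0,0,0],1],[[0,0,0],[0,0,0],1]]'
python3 - <<'E'
from h import *
for n in("scene","top"):
    c=cap(n);P=pts(c)
    k=(np.hypot(P[...,0]-.571,P[...,1]-.0265)<.055)
    for a,b in((.155,.1655),(.208,.216),(.11,.15),(.061,.067)):
        q=P[k&(P[...,2]>a)&(P[...,2]<b)]
        if len(q)>30:print(n,a,len(q),circ(q),q.min(0),q.max(0))
    if n=="scene":cv2.imwrite("pics/scene4.png",cv2.resize(c["frame"][80:280,230:450,::-1],None,fx=3,fy=3))
E
```

```text
clock: 14.6
eef_pos: [0.5298, 0.1066, 0.1881]
tool_rot: [-3.058, -0.72, 0.003]
contact_force: [0.4, 0.8, -2.4]
opening: 0.0577
gripper_force: 30.0
clock: 15.1
eef_pos: [0.5709, 0.0262, 0.1886]
tool_rot: [-3.058, -0.718, 0.002]
contact_force: [0.1, 0.4, -2.2]
opening: 0.0572
gripper_force: 30.0
clock: 15.3
eef_pos: [0.5705, 0.0275, 0.1892]
tool_rot: [-3.058, -0.721, 0.0]
contact_force: [0.6, -0.8, -2.5]
opening: 0.0574
gripper_force: 30.0
scene 0.155 553 [0.57581788 0.02694669 0.03083568] [ 0.54465768 -0.01039671  0.15669413] [0.60955173 0.06496667 0.16549862]
scene 0.208 314 [0.5711236  0.02658893 0.02766708] [ 0.54196809 -0.01025419  0.20806189] [0.60011483 0.06624452 0.21589581]
scene 0.11 280 [0.57274765 0.02726304 0.02359625] [0.57517632 0.00160547 0.11001403] [0.59995644 0.05072593 0.1475255 ]
scene 0.061 595 [0.57311834 0.02591668 0.03833819] [ 0.53385106 -0.01691598  0.06100022] [0.61595212 0.06922994 0.06698784]
```

View pics/scene4.png

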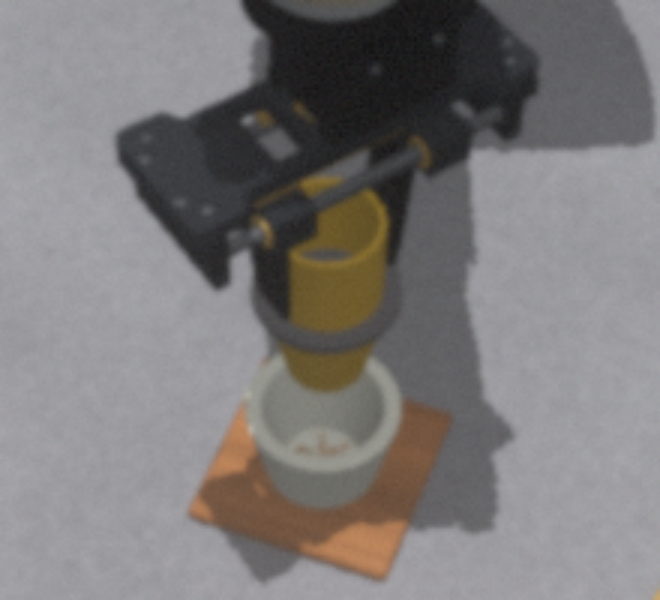

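The tumbler hangs upright over the well, with its foot near (325,375) and the rim centred near (325,410) in the crop. The offset is about 1 mm. I'm lowering and watching the force.

```bash
python3 -m pendant '[[[0.5,-0.8,-10],[0,0,0],1],[[0,0,-15],[0,0,0],1],[[0,0,-15],[0,0,0],1],[[0,0,-12],[0,0,0],1],[[0,0,-10],[0,0,0],1]]'
python3 -m pendant '[[[0,0,-8],[0,0,0],1],[[0,0,-6],[0,0,0],1],[[0,0,-3],[0,0,0],1],[[0,0,0],[0,0,0],1],[[0,0,0],[0,0,0],1]]'
```

```text
clock: 15.9
eef_pos: [0.5712, 0.0258, 0.126]
tool_rot: [-3.058, -0.719, 0.001]
contact_force: [-0.1, 0.8, -2.8]
opening: 0.0572
gripper_force: 30.0
clock: 16.4
eef_pos: [0.5717, 0.0256, 0.1105]
tool_rot: [3.058, 0.719, 0.001]
contact_force: [-0.0, -0.1, -2.5]
opening: 0.0574
gripper_force: 30.0
```

```bash
python3 -m pendant '[[[-0.5,0.7,-2],[0,0,0],1],[[0,0,-2],[0,0,0],1],[[0,0,-2],[0,0,0],1],[[0,0,0],[0,0,0],1]]'
python3 -m pendant '[[[0,0,-2],[0,0,0],1],[[0,0,-1.5],[0,0,0],1],[[0,0,0],[0,0,0],1],[[0,0,0],[0,0,0],1]]'
```

```text
clock: 16.8
eef_pos: [0.5709, 0.0264, 0.1039]
tool_rot: [-3.058, -0.719, 0.001]
contact_force: [-1.5, -0.9, -2.4]
opening: 0.0576
gripper_force: 30.0
clock: 17.2
eef_pos: [0.571, 0.0264, 0.1006]
tool_rot: [3.058, 0.719, -0.0]
contact_force: [0.1, 0.6, -2.6]
opening: 0.0578
gripper_force: 30.0
```

```bash
python3 -m pendant '[[[0,0,-1],[0,0,0],1],[[0,0,-1],[0,0,0],1],[[0,0,0],[0,0,0],1],[[0,0,0],[0,0,0],1]]'
python3 -m pendant '[[[0,0,-1],[0,0,0],1],[[0,0,0],[0,0,0],1],[[0,0,0],[0,0,0],1]]'
python3 -m pendant '[[[0,0,-0.5],[0,0,0],1],[[0,0,0],[0,0,0],1],[[0,0,0],[0,0,0],1]]'
```

```text
clock: 17.6
eef_pos: [0.571, 0.0264, 0.0986]
tool_rot: [3.058, 0.719, -0.0]
contact_force: [1.2, 0.6, -2.9]
opening: 0.0575
gripper_force: 30.0
clock: 17.9
eef_pos: [0.571, 0.0264, 0.0976]
tool_rot: [3.058, 0.719, 0.0]
contact_force: [-1.0, -0.7, -1.6]
opening: 0.0578
gripper_force: 30.0
clock: 18.2
eef_pos: [0.571, 0.0264, 0.0971]
tool_rot: [3.058, 0.719, -0.0]
contact_force: [0.1, -0.7, -3.5]
opening: 0.0573
gripper_force: 30.0
```

```bash
python3 -m pendant '[[[0,0,-0.5],[0,0,0],1],[[0,0,0],[0,0,0],1],[[0,0,0],[0,0,0],1]]'
python3 -m pendant '[[[0,0,-0.5],[0,0,0],1],[[0,0,0],[0,0,0],1],[[0,0,0],[0,0,0],1]]'
python3 -m pendant '[[[0,0,-0.5],[0,0,0],1],[[0,0,0],[0,0,0],1],[[0,0,0],[0,0,0],1]]'
```

```text
clock: 18.5
eef_pos: [0.571, 0.0264, 0.0967]
tool_rot: [3.058, 0.719, 0.0]
contact_force: [0.6, 0.3, -3.6]
opening: 0.0574
gripper_force: 30.0
clock: 18.8
eef_pos: [0.571, 0.0264, 0.0963]
tool_rot: [3.058, 0.719, 0.0]
contact_force: [-0.6, 0.5, 0.1]
opening: 0.0575
gripper_force: 30.0
clock: 19.1
eef_pos: [0.5711, 0.0264, 0.0963]
tool_rot: [3.058, 0.719, 0.001]
contact_force: [-3.2, 1.1, 6.3]
opening: 0.0572
gripper_force: 30.0
```

The collar met the rim at TCP z 0.0963, where it was expected at 0.0962. Releasing.

```bash
python3 -m pendant '[[[0,0,0.3],[0,0,0],1],[[0,0,0],[0,0,0],0.2],[[0,0,0],[0,0,0],-0.4],[[0,0,0],[0,0,0],-1],[[0,0,0],[0,0,0],-1]]'
python3 -m pendant '[[[0,0,0],[0,0,0],-1],[[0,0,0],[0,0,0],-1],[[0,0,0],[0,0,0],-1]]'
python3 -m pendant '[[[0,0,10],[0,0,0],-1],[[0,0,30],[0,0,0],-1],[[0,0,40],[0,0,0],-1],[[0,0,40],[0,0,0],-1],[[0,0,16],[0,0,0],-1]]'
python3 -m pendant '[[[-20,0,10],[0,0,0],-1],[[-40,0,10],[0,0,0],-1],[[-30,0,0],[0,0,0],-1],[[0,0,0],[0,0,0],-1],[[0,0,0],[0,0,0],-1]]'
python3 - <<'E'
from h import *
c=cap("scene");P=pts(c);cv2.imwrite("pics/scene5.png",c["frame"][...,::-1])
for n,x0 in(("blue",(.4945,-.2775,.122)),("yel",(.571,.0265,.119))):
    k=(np.hypot(P[...,0]-x0[0],P[...,1]-x0[1])<.05)&(abs(P[...,2]-x0[2])<.005);q=P[k];print(n,circ(q),len(q),np.percentile(q[:,2],[50,90]))
    A=np.c_[q[:,:2]-q[:,:2].mean(0),np.ones(len(q))];print(np.linalg.lstsq(A,q[:,2],rcond=None)[0])
E
```

```text
clock: 19.6
eef_pos: [0.571, 0.0263, 0.0958]
tool_rot: [3.058, 0.719, -0.0]
contact_force: [-0.4, 0.9, -0.1]
opening: 0.0762
gripper_force: 0.0
clock: 19.9
eef_pos: [0.571, 0.0264, 0.0959]
tool_rot: [3.058, 0.719, -0.0]
contact_force: [-1.0, 0.4, -0.3]
opening: 0.0941
gripper_force: 0.0
clock: 20.4
eef_pos: [0.5718, 0.0264, 0.2365]
tool_rot: [3.056, 0.719, 0.008]
contact_force: [0.5, -0.1, -0.2]
opening: 0.0952
gripper_force: 0.0
clock: 20.9
eef_pos: [0.4812, 0.0264, 0.253]
tool_rot: [3.058, 0.719, 0.003]
contact_force: [0.6, -0.0, -0.0]
opening: 0.0951
gripper_force: 0.0
blue [ 0.49643354 -0.27676764  0.02639329] 321 [0.12148658 0.12359176]
[ 0.00017476 -0.00023331  0.12128182]
yel [0.57196247 0.02610677 0.02653983] 323 [0.11879563 0.12082786]
[-0.00207756 -0.00216132  0.11842398]
```

View pics/scene5.png

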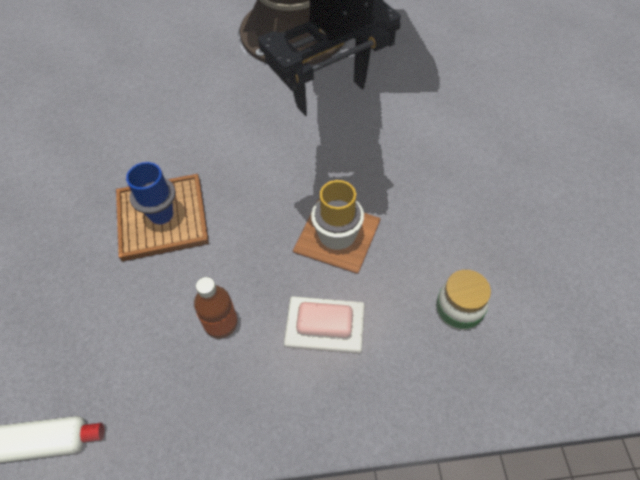

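The picture shows yellow home in the holder (338,205), level and at the right height. Blue is on the tray (150,185), the bystanders haven't moved, and the gripper is clear. Handing in.

```bash
python3 -c "
from h import *
print(sign_off())"
```

```text
the job is handed in; nothing more can be done
None
```

The job is handed in, with no verdict returned: in the last picture the blue tumbler stands upright on the drip tray, the yellow one sits level and fully home in the holder, and the bottle, jar and soap dish look unmoved (about 21 s of the 72 s used).

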